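# Draw the locating pin of a weld jig and hold it clear of the part

## Robot

A 6-joint arm with a two-finger parallel gripper is mounted at the origin on a cart in front of the work surface, level with it; the furniture and walls round the work are solid. World frame = base frame: x ahead of the robot, y to its left, z up, the work surface at z = 0. Lengths are in mm, angles in rad, forces in N, time in s.
With the tool pointing down it reaches from about 275 to 850 mm from the base axis. Payload 19 kg.
Tool frame: the origin (TCP) lies at the very end of the fingers, on their centre line; the grasp point (between the pads) lies 19 mm behind it; z points along the fingers, y is the direction in which the jaws open and shut (so a half turn about z gives the same grasp; the last joint's range is limited). The gripper opens to 85 mm and grips with 20 to 120 N. Pads are 22 mm wide; open, the fingers measure 114 mm over their backs; the gripper's body (76 mm by 85 mm) begins 54 mm behind the grasp point. The pads swing forward as they close: fully open they stand 13 mm farther back than shut.
Start: joints at [1.205, 0.15, 1.437, -0, 1.554, -0.134], TCP at [132.101, 559.589, 231.267] pointing down, gripper open.
Joint ranges: [-2.8, 2.8], [-0.68, 2.1], [0.12, 2.68], [-1.39, 4.53], [0.16, 2.79], [-2.81, 2.81]. Speed limits (rad/s): [1.89, 1.89, 2.22, 3.01, 3.01, 3.01].

## Interface

Orientations are given as a unit quaternion [w, x, y, z].
In Python, from workcell import bot, kinematics, vision gives the robot as it stands. Calls block until the motion is done:
- bot.move_to(position, orientation): joint-space move of the TCP to a pose.
- bot.servo_line(position, rotation=None, vel=150): straight line of the TCP; rotation=None keeps the orientation; vel is the mean speed in mm/s.
- bot.goto_joints(angles): joint-space move.
- bot.grip(opening, effort=None): finger opening in mm; effort is the grip in N (None keeps the last); returns when the fingers have stopped.
- bot.sleep(seconds).
- kinematics.inverse_kinematics(position, orientation): joint angles nearest the present ones, or None.
- bot.get_obs(): the state.
- vision.camera(name): name is "scene" or "top" or "wrist"; returns the picture (400x640x3 uint8, red, green, blue); there is no depth.
- vision.camera_info(name): a dict with "mtx" (3x3 intrinsics, pixels), "k1" (the pictures are not rectified: a ray, as slopes to the right and down, at radius r is drawn at 1 + k1 r^2 times it, then the intrinsics apply), "cam_to_world" (4x4, takes a point from camera to world coordinates); the wrist camera has in their place "hand_eye" (4x4, takes a point from camera to tool coordinates, whose origin is the TCP and whose axes are the flange's). Camera axes: x right, y down, z forward; pixel columns grow to the right and rows downward; lengths in mm; the calibration is good to about 2 mm. A picture is of the moment at which its call begins: read the wrist's pose just before it. camera_info takes no time and is no camera call.
A pose or a line that the arm cannot do raises bot.Unreachable and nothing moves.
- bot.sign_off(): hands the job in, once; it reports no verdict.
The state is a dict: "t": time; "q": joint angles; "qvel": joint speeds; "tau": joint torques, N m; "ee_pos": TCP position; "tool_rot": TCP orientation; "force": force on the tool from outside, world axes, zero at the start; "torque": the same for the moment, N m; "grip_width": finger opening in mm.
Only numpy, scipy, OpenCV 4.12 (cv2) and the standard library are available. Lean on these libraries where they do the work, as an engineer would, in place of code of your own. Each camera call takes 0.05 s, during which the arm holds its last target. There are 200 camera calls.

## Task

The red hinge arm in the grey-railed weld jig is finished and a workmate wants to slip it out. Slide the jig's flat metal spatter cover all the way back along its rails, away from the locating pin and over the small hardware tray, then grip the pin by its dark handle and draw it straight up without forcing it sideways until its whole red band stands above the guide bush, about 30 mm; do not pull it out of the bush. Finish while still holding the pin there, upright and still (it drops back if let go), and leave everything else where it is.

Things in the scene. Friction and masses are not known exactly. Their poses are not given: they have to be found in the camera images.
- jig: fixed weld jig; base plate 130 (x) by 224 (y) by 12 mm on the table, origin under its centre, z up. Grey rails along y at x = -60 and +60 mm, 100 mm clear between, tops 109 mm above the table. Half y < 0: well with guide block and pin, its end open; half y > 0: shallow hardware tray. The red arm (48 mm wide, 8 thick) lies under the block and sticks out to x = +140 mm, with a boss ring, top 36 mm
- bush (a point): mouth of the guide bush: centre of its brass rim on the bore's axis, 56 mm above the table, axes parallel to the jig's. It tops a steel block 56 (x) by 72 (y) mm, top face 54 mm above the table. The vertical bore is 17 mm wide, 34 mm deep; below it come the eye of the red arm (its top 36 mm under the mouth) and a hole in the base plate, both wider than the bore
- pin: loose locating pin, 0.15 to 0.31 kg; origin at its tip, z along it towards the handle. Round shank 16 mm across, 54 mm long (0.5 mm play all round in the bush), red band 10 to 22 mm below the collar; collar 26 mm across, 5 thick, rests on the bush rim when home; dark handle 22 mm across, 36 mm long. Home: tip 54 mm below, top 41 mm above the bush mouth
- pin_handle (a point): middle of the pin's handle, on the pin's axis, 77 mm above the tip; z along the pin, upwards. Home: 23 mm above the bush mouth, 79 mm above the table; drawn 30 mm: 53 mm above the mouth. Only its weight and the bore's friction pull the pin down
- cover (a joint): slide of the spatter cover along the jig's +y (m): 0 = closed over the pin, 0.112 = stop, fully back over the tray, its edge then 60 mm from the pin's axis; starts at 0 to 0.012. It stays where it is left; about 3 N of friction plus 8 N per m/s
- cover_grip (a point): middle of the cover's grip, an upright black bar 40 mm long (jig's x), 10 mm thick (jig's y, the way it slides), 122 mm above the table; bar's top 136 mm, cover sheet's upper face 104.5 mm. Axes parallel to the jig's. The sheet is 122 (x) by 108 (y) by 3 mm, its middle 15 mm from the grip towards the jig's -y
- tip_tin: open grey tin of contact tips, 62 mm across, 50 mm high; origin under its centre
- gas_nozzle: standing brass gas nozzle, 25 mm across, 56 mm high; origin under its centre
- magnet_big: flat red arrow-shaped weld magnet, 85x85x14 mm; origin under its centre
- mig_pliers: welding pliers with red grips, lying flat, 190x61x14 mm; origin under the centre
- spanner: combination spanner lying flat, 236x39x8 mm; origin under the centre
- tee: dark welded tee bracket, 50x70x40 mm; origin under its centre
- tray_bolt: hex bolt standing on its head in the jig's tray, 16x18x30 mm; origin under its head
- tray_nut: hex nut lying in the jig's tray, 22x26x12 mm; origin under its centre

How it is judged (in metres and radians):
On the way:
1. the spatter cover is slid fully back while the pin is still home in its bush (value of joint cover above 0.102 m and z of pin_handle in the frame of bush below 0.03 m), for 0.2 s.
At the end, for the whole second after the job is handed in: still gripped, the handle's middle 44 to 65 mm above the bush mouth (pin drawn 21 to 42 mm), within 5 mm of the bore's axis and 4 degrees of upright, at rest, pressing on the jig with less than 15 N; the cover within 10 mm of its fully-back stop (z of pin_handle in the frame of bush between 0.044 and 0.065 m and horizontal distance between pin_handle and bush below 0.005 m and angle between the z axis of pin and the z axis of jig, either way round below 0.07 rad and linear speed of pin below 0.01 m/s and contact force between the fingers and pin above 3 N and contact force between pin and jig below 15 N and value of joint cover above 0.102 m); the arm keeps its last pose, push and grip.
It fails at once if the locating pin is pulled right out of its guide bush (z of pin_handle in the frame of bush above 0.075 m).
It fails at once if the locating pin is forced against the jig with more than 100 N (contact force between pin and jig above 100 N).
It fails at once if one of the other things on the table or in the tray is moved more than 30 mm (distance of any of tip_tin, gas_nozzle, tee, tray_bolt, tray_nut from where it was at the start of the episode above 0.03 m).
It also fails if it takes over 45 s, if anything falls off the work surface, if the arm or the gripper's body presses on something with over 40 N, if the wrist force passes 120 N, or if a joint passes its speed limit or range.

## Working session

There is one attempt and no reset: what is moved stays moved. The work goes in short steps, each a Python script; the robot and the scene stay as the last script left them, time stands still between calls to the robot, and variables do not carry over. Pictures are saved under pics/ and viewed, about 8 in all and at most 12, crops included, and the job is handed in when it is done.

```bash
mkdir -p pics; ls; python3 - <<'E'
from workcell import bot, kinematics, vision
import cv2, numpy as np
for n in ("scene","top"):
    cv2.imwrite(f"pics/{n}0.png", vision.camera(n)[:,:,::-1])
    i=vision.camera_info(n); print(n,{k:np.round(v,4).tolist() for k,v in i.items() if k!='name'})
print(vision.camera_info("wrist"))
o=bot.get_obs(); print(o['t'],o['ee_pos'],o['tool_rot'],o['grip_width'])
E
```

```text
pics
scene {'mtx': [[486.6083, 0.0, 315.9427], [0.0, 486.6083, 188.7821], [0.0, 0.0, 1.0]], 'k1': -0.0705, 'cam_to_world': [[0.4647, -0.4305, 0.7738, -388.1816], [-0.8853, -0.2097, 0.415, -470.999], [-0.0164, -0.8779, -0.4786, 647.2572], [0.0, 0.0, 0.0, 1.0]]}
top {'mtx': [[394.0469, 0.0, 324.2695], [0.0, 394.0469, 196.6328], [0.0, 0.0, 1.0]], 'k1': -0.0244, 'cam_to_world': [[-0.0209, -0.9821, 0.1874, 289.5268], [-0.9998, 0.0195, -0.0093, -15.8373], [0.0054, -0.1876, -0.9822, 1227.3244], [0.0, 0.0, 0.0, 1.0]]}
{'mtx': array([[353.85560882,   0.        , 320.66081234],
       [  0.        , 353.85560882, 196.02039053],
       [  0.        ,   0.        ,   1.        ]]), 'k1': -0.008716176142375477, 'hand_eye': array([[ 2.00018434e-04, -9.57127244e-01, -2.89667739e-01,
         7.41382642e+01],
       [ 9.99999882e-01,  3.19729396e-04, -3.65947913e-04,
         8.76128906e-03],
       [ 4.42874009e-04, -2.89667631e-01,  9.57127195e-01,
        -1.42163117e+02],
       [ 0.00000000e+00,  0.00000000e+00,  0.00000000e+00,
         1.00000000e+00]])}
0.1 [132.03266508 559.42960118 230.76532794] [-1.27868119e-04  1.15631444e-01  9.93292054e-01 -4.98672627e-04] 85.36555369791209
```

View pics/scene0.png

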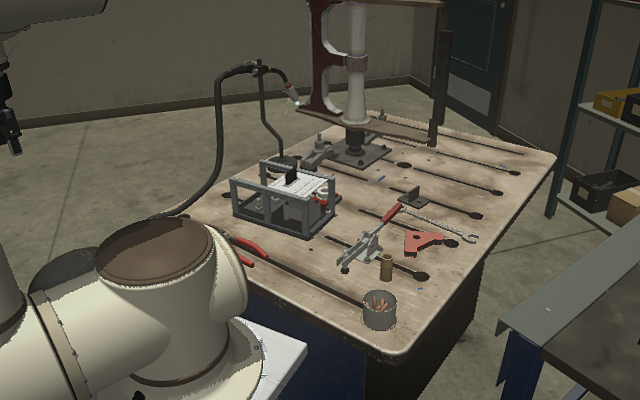

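View pics/top0.png

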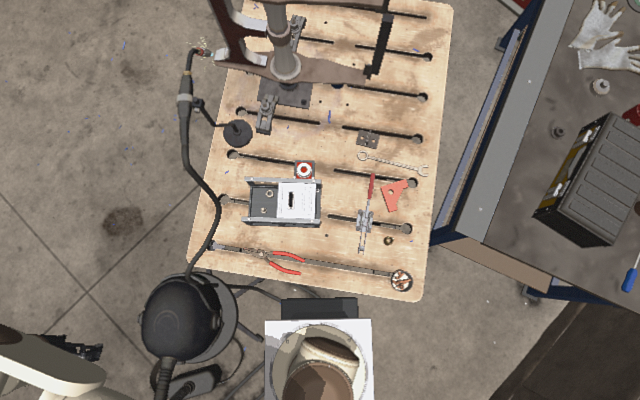

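The top view shows the jig at about (248–322, 178–227), with its cover (white) at (298,201) and the grip at (292,200). The tray is to the left (world +y), and the red arm points forward with its boss at (304,170). So the jig axes roughly match the world axes. I'll get a close wrist view next.

```bash
cat > h.py <<'E'
from workcell import bot, kinematics, vision
import cv2, numpy as np
from scipy.spatial.transform import Rotation as R
def q2R(q): return R.from_quat(np.roll(q,-1)).as_matrix()
def down(yaw):
    "tool down; tool y at angle yaw+90deg, tool x at yaw+180deg (world)"
    c,s=np.cos(yaw),np.sin(yaw)
    M=np.array([[-c,-s,0],[-s,c,0],[0,0,-1]])
    return np.roll(R.from_matrix(M).as_quat(),1)
def pose(n,o=None):
    i=vision.camera_info(n)
    if n!="wrist": return i,np.array(i["cam_to_world"])
    T=np.eye(4);T[:3,:3]=q2R(o["tool_rot"]);T[:3,3]=o["ee_pos"]
    return i,T@i["hand_eye"]
def onplane(px,z,i,T):
    k=i["k1"];d=np.array([k,0,0,0,0.])
    p=cv2.undistortPoints(np.array(px,float).reshape(-1,1,2),i["mtx"],d,None,None).reshape(-1,2)
    r=np.c_[p,np.ones(len(p))]@T[:3,:3].T
    return T[:3,3]+r*((z-T[2,3])/r[:,2])[:,None]
def snap(name):
    o=bot.get_obs(); im=vision.camera("wrist"); cv2.imwrite(f"pics/{name}.png",im[:,:,::-1])
    np.savez(f"pics/{name}.npz",ee_pos=o["ee_pos"],tool_rot=o["tool_rot"]); return im,o
E
python3 - <<'E'
from h import *
i,T=pose("top")
print(onplane([[292,200]],122,i,T),onplane([[298,201]],104,i,T))
print(onplane([[250,182],[319,180],[248,223],[321,225]],109,i,T))
g=onplane([[292,200]],122,i,T)[0]
bot.move_to([g[0]-10,g[1],290],down(0.))
im,o=snap("w1");print(o["t"],o["ee_pos"],o["force"])
E
```

```text
[[492.51366268  65.89250587 122.        ]] [[492.5303095   49.87330047 104.        ]]
[[550.56742254 188.75199184 109.        ]
 [552.55204133 -12.08252485 109.        ]
 [430.69838273 192.74765039 109.        ]
 [420.81735836 -15.35594383 109.        ]]
2.275 [482.47609472  66.49051595 289.93611934] [ 0.6091084   0.28141771 -0.61586435]
```

View pics/w1.png

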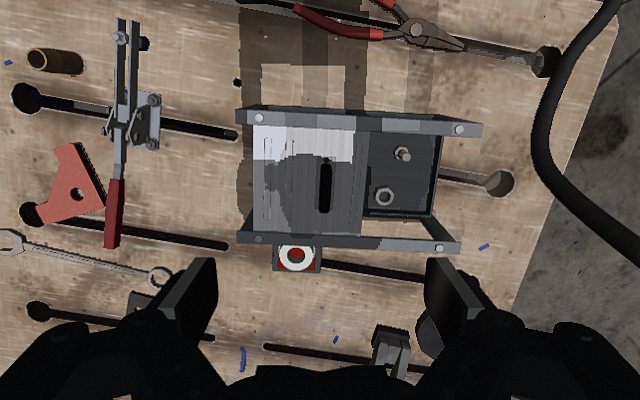

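The wrist view shows rail bolts at (259,118), (459,129), (259,239) and (436,247). The grip bar is at (325,188), the nut at (384,197) and the bolt at (402,154) in the tray, and the boss at (297,256). Image right is +y and image down is +x.

```bash
python3 - <<'E'
from h import *
im=cv2.imread("pics/w1.png");o=np.load("pics/w1.npz");i,T=pose("wrist",o)
P=onplane([[259,118],[459,129],[259,239],[436,247]],110,i,T);print("bolts",P.round(1))
for a,b in((0,1),(2,3)): print("yaw",np.degrees(np.arctan2(-(P[b]-P[a])[0],(P[b]-P[a])[1])))
g=cv2.cvtColor(im,cv2.COLOR_BGR2GRAY)
m=np.zeros_like(g);m[150:225,305:345]=(g[150:225,305:345]<28)*255
n,l,s,c=cv2.connectedComponentsWithStats(m);k=1+np.argmax(s[1:,4]);print("grip",s[k],c[k])
ys,xs=np.where(l==k);pts=np.c_[xs,ys]
print("grip box",cv2.minAreaRect(pts.astype(np.float32)))
x,y,w,h=s[k][:4]
print("top ends z136",onplane([[x+w/2,y],[x+w/2,y+h]],136,i,T).round(1), "bottom ends z104",onplane([[x+w/2,y],[x+w/2,y+h]],104.5,i,T).round(1))
# arm boss ring
print("boss",onplane([[297,256]],36,i,T))
print("rail corners out",onplane([[236,110],[482,122],[237,246],[461,252]],109,i,T).round(1))
cv2.imwrite("pics/w1c.png",cv2.resize(im[90:280,220:500],None,fx=2.8,fy=2.8,interpolation=cv2.INTER_CUBIC))
E
```

```text
bolts [[433.1  11.4 110. ]
 [442.6 191.1 110. ]
 [550.2   5.6 110. ]
 [558.7 181.4 110. ]]
yaw -3.0196453196965356
yaw -2.7696680546647126
grip [319 158  13  55 575] [324.92521739 186.68695652]
grip box ((325.0583801269531, 185.066162109375), (11.727117538452148, 54.26911544799805), 3.5763344764709473)
top ends z136 [[464.3  70.6 136. ]
 [513.6  70.8 136. ]] bottom ends z104 [[470.2  71.  104.5]
 [524.9  71.3 104.5]]
boss [[605.4580457   37.40607824  36.        ]]
rail corners out [[426.2  -8.9 109. ]
 [436.4 211.5 109. ]
 [558.2 -16.9 109. ]
 [564.6 207.4 109. ]]
```

View pics/w1c.png

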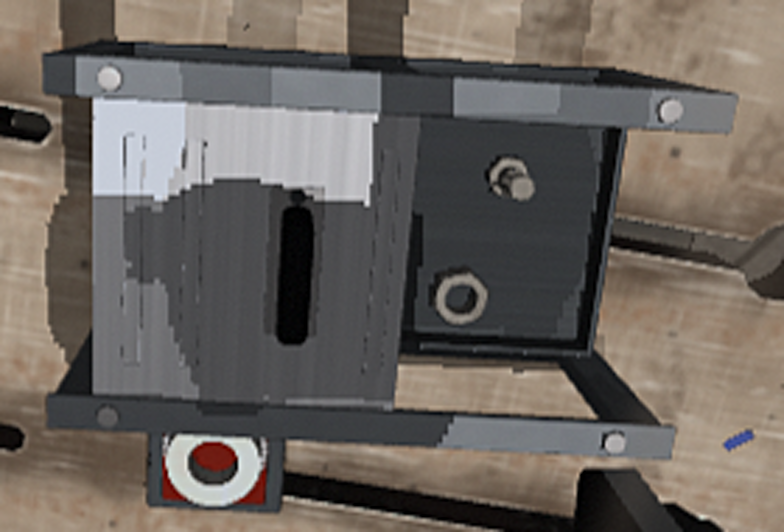

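```bash
python3 - <<'E'
from h import *
yaw=np.radians(-2.9);q=down(yaw);yj=np.array([-np.sin(yaw),np.cos(yaw),0])
g=np.array([494.8,71,0])
bot.grip(50,30)
bot.move_to(g+[0,0,180],q);bot.servo_line(g+[0,0,111],vel=100)
o=bot.get_obs();f0=o["force"];print(o["t"],o["ee_pos"].round(1),f0.round(1))
bot.grip(0,30);o=bot.get_obs();print("w",o["grip_width"],(o["force"]-f0).round(1))
p=g+[0,0,111]
bot.servo_line(p+yj*92,vel=80)
o=bot.get_obs();print(o["t"],(o["force"]-f0).round(1))
for d in range(94,120,2):
    bot.servo_line(p+yj*d,vel=40);bot.sleep(.1);o=bot.get_obs();f=o["force"]-f0;print(d,f.round(1),o["grip_width"].round(1))
    if abs(f[1])>12: break
print(bot.get_obs()["t"],bot.get_obs()["ee_pos"])
E
```

```text
4.125 [495.2  71.  111.8] [-0.2  0.4  0.2]
w 9.622610547031762 [-1.8 -0.5  5.9]
5.8583 [4.8 2.6 4.4]Traceback (most recent call last):
  File "<stdin>", line 12, in <module>
AttributeError: 'float' object has no attribute 'round'
```

```bash
python3 - <<'E'
from h import *
yaw=np.radians(-2.9);yj=np.array([-np.sin(yaw),np.cos(yaw),0])
p=np.array([494.8,71,111])
print(bot.get_obs()["force"].round(1))
for d in range(96,122,2):
    bot.servo_line(p+yj*d,vel=40);bot.sleep(.1);o=bot.get_obs();f=o["force"];print(d,f.round(1),round(o["grip_width"],1))
    if abs(f[1])>12: break
print(o["t"],o["ee_pos"])
E
```

```text
[ 4.4 -0.5  5.3]
96 [ 5.8 -0.9  5. ] 9.2
98 [ 5.2 -0.9  5. ] 9.4
100 [ 5.5 -5.7  5.9] 9.4
102 [  1.7 -24.8   9.3] 9.2
7.6083 [500.50125526 170.97396841 111.39537424]
```

The stop was reached: travel was about 100 mm and the force rose to 25 N. I'll release, lift and look at the pin.

```bash
python3 - <<'E'
from h import *
yaw=np.radians(-2.9);q=down(yaw);yj=np.array([-np.sin(yaw),np.cos(yaw),0])
p=np.array([494.8,71,111])+yj*100
bot.servo_line(p,vel=20)
bot.grip(45);bot.servo_line(p+[0,0,90],vel=150)
bot.move_to([493,42,235],q);bot.sleep(.2)
im,o=snap("w2");print(o["t"],o["ee_pos"],o["force"])
cv2.imwrite("pics/w2c.png",cv2.resize(im[60:340,180:580],None,fx=2,fy=2,interpolation=cv2.INTER_CUBIC)[:,:,::-1])
E
```

```text
9.8333 [492.8773429   42.81590813 234.37638895] [ 0.30112364  0.72226823 -0.46780328]
```

View pics/w2c.png

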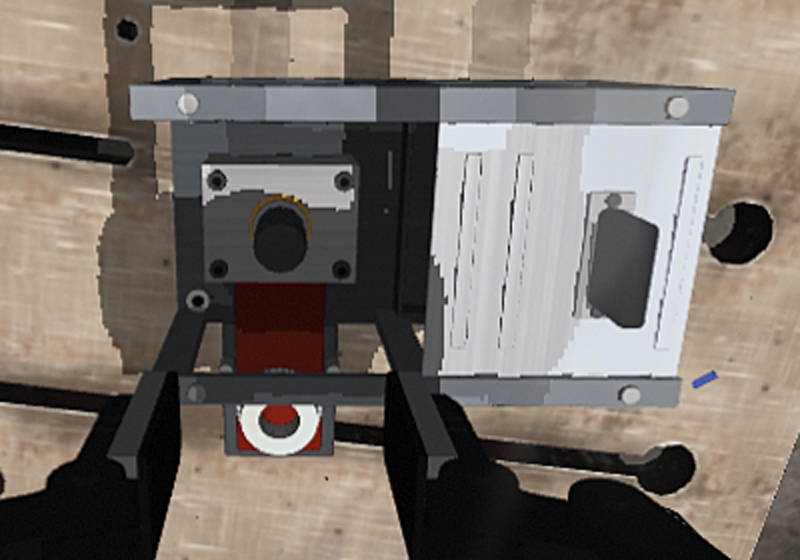

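The cover is back and the pin is exposed. The handle's top disc is centred at crop (281,246), which is full-image (320.5,183). The block's four screws average crop (280,225), which is (320,172.5).

```bash
python3 - <<'E'
from h import *
o=np.load("pics/w2.npz");i,T=pose("wrist",o)
c=lambda x,y:[180+x/2,60+y/2]
print("top",onplane([c(280.5,245.5),c(254,245),c(307,245),c(281,272)],97,i,T).round(1))
S=onplane([c(216,181),c(344,181),c(219,269),c(342,269)],55,i,T);print("screws",S.round(1),S.mean(0))
print("bolts",onplane([c(188,103),c(678,107),c(195,393),c(630,395)],110,i,T).round(1))
E
```

```text
top [[491.8  42.5  97. ]
 [491.1  31.7  97. ]
 [492.2  53.3  97. ]
 [503.1  42.2  97. ]]
screws [[470.9  14.   55. ]
 [473.8  72.4  55. ]
 [512.8  12.2  55. ]
 [515.7  70.5  55. ]] [493.32452533  42.27081584  55.        ]
bolts [[432.8  11.4 110. ]
 [442.9 191.7 110. ]
 [549.9   4.1 110. ]
 [559.8 184.8 110. ]]
```

Both estimates agree, putting the pin at about (492.5, 42.4). The collar top is at z=61, so I'll grip with the TCP at z≈66.

```bash
python3 - <<'E'
from h import *
q=down(np.radians(-3.0));p=np.array([492.4,42.4,0])
bot.servo_line(p+[0,0,140],rotation=q,vel=100);bot.servo_line(p+[0,0,66],vel=80);bot.sleep(.2)
o=bot.get_obs();f0=o["force"];print(o["t"],o["ee_pos"].round(1),f0.round(1),o["grip_width"])
bot.grip(0,30);bot.sleep(.3)
o=bot.get_obs();print(o["t"],o["ee_pos"].round(1),(o["force"]-f0).round(1),o["torque"].round(2),o["grip_width"])
E
```

```text
12.2583 [492.6  42.4  66.4] [ 0.2  0.5 -0.4] 44.652623295487
12.8833 [492.5  42.4  66.2] [-2.  -0.5  5.8] [-0.04  0.32 -0.01] 21.31819022977545
```

Gripped at 21.3 mm width with almost no side force. I'll draw it up in steps and watch the forces.

```bash
python3 - <<'E'
from h import *
p=np.array([492.4,42.4,66.])
for d in (3,8,14,20,26,31):
    bot.servo_line(p+[0,0,d],vel=30);bot.sleep(.15);o=bot.get_obs()
    print(d,o["ee_pos"].round(1),o["force"].round(1),o["torque"].round(2),round(o["grip_width"],1))
    if np.hypot(*o["force"][:2])>20: print("side force");break
bot.sleep(.3);im,o=snap("w3");print(o["t"])
s=vision.camera("scene")[:,:,::-1]
cv2.imwrite("pics/w3c.png",np.vstack([cv2.resize(im[80:280,220:500,::-1],(560,400)),cv2.resize(s[150:250,220:360],(560,400))])[:600] if 0 else np.hstack([cv2.resize(im[80:280,220:480,::-1],(400,308)),cv2.resize(s[150:250,220:350],(400,308))]))
E
```

```text
3 [492.3  42.4  68.8] [-1.   0.3 -2.5] [ 0.   -0.03 -0.01] 21.1
8 [492.4  42.4  74. ] [-0.  -0.3 -1.9] [0.04 0.03 0.04] 21.1
14 [492.3  42.4  80. ] [-0.3  0.5 -2.2] [-0.04  0.01  0.02] 21.1
20 [492.4  42.4  86. ] [-0.3  0.8 -1.5] [-0.04  0.05 -0.01] 21.3
26 [492.3  42.4  91.9] [ 0.7 -0.2 -2.5] [ 0.02  0.01 -0.02] 21.3
31 [492.4  42.4  96.9] [-0.2  0.4 -1.4] [ 0.03  0.02 -0.02] 21.2
16.0167
```

View pics/w3c.png

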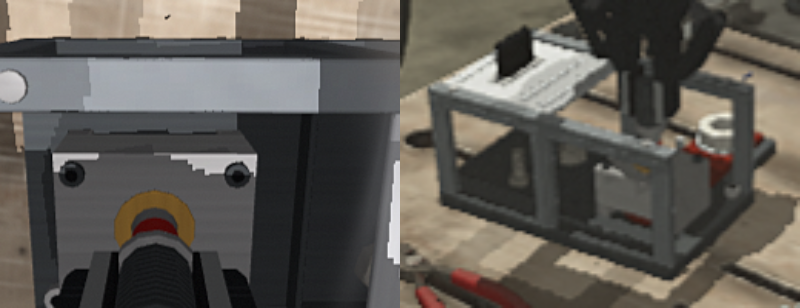

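The red band stands fully clear, with bare shank visible between it and the brass rim. The pin is centred in the bush, and the cover is back over the tray.

```bash
python3 - <<'E'
from h import *
bot.sleep(.3);o=bot.get_obs();print(o["t"],o["ee_pos"].round(1),o["force"].round(1),o["grip_width"],np.abs(o["qvel"]).max());bot.sign_off()
E
```

```text
16.4167 [492.4  42.4  97. ] [-0.6 -0.1 -2.3] 21.106337896996987 0.002549342008542512
the job is handed in; nothing more can be done
```

I slid the spatter cover back to its stop, then gripped the pin by its handle and drew it straight up about 31 mm. I handed the job in at 16.4 s with the pin still held; no verdict is reported.

- **Cover:** it travelled about 100 mm from where I found it, and the push force rose to 25 N at the stop. The last scene picture shows it still back over the tray.
- **Pin:** side force stayed at about 1 N or less all the way up, and the force along the pin was about 2 N. The last wrist picture shows the whole red band above the brass rim, with bare shank below it. The shank is still in the bush.
- **At hand-in:** the grip was steady at 21.1 mm and the arm was at rest. I didn't measure the pin's tilt separately, but the near-zero side force and moment point to it being upright.
- **Loose items:** I didn't measure their positions again afterwards, but nothing showed any unexpected contact.

No check failed or disagreed. One script stopped on a print error partway through the slide, with no effect on the robot, and I carried on from there.

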